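Load a round bar into a V fixture and clamp it by feel

ROBOT

A 6-joint arm with a two-finger parallel gripper is mounted at the origin on a cart in front of the work surface, level with it; the furniture and walls round the work are solid. World frame = base frame: x ahead of the robot, y to its left, z up, the work surface at z = 0. Lengths are in m, angles in degrees, forces in N, time in s.
With the tool pointing down it reaches from about 0.325 to 0.775 m from the base axis. Payload 5.5 kg.
Tool frame: the origin (TCP) lies at the centre of the arm's flange, where the gripper is bolted on; the fingertips stand 182 mm ahead of it and the grasp point (between the pads) lies 163 mm ahead of it; z points along the fingers, y is the direction in which the jaws open and shut (so a half turn about z gives the same grasp; the last joint's range is limited). The gripper opens to 88 mm and grips with 3 to 60 N. Pads are 20 mm wide; open, the fingers measure 115 mm over their backs; the gripper's body (75 mm by 178 mm) begins 61 mm behind the grasp point.
Start: joints at [-69.082, 5.22, 70.514, -0, 104.267, -3.249], TCP at [0.246, -0.547, 0.405] pointing down, gripper open.
Joint ranges: [-164.24, 164.24], [-49.07, 125.15], [9.68, 141.18], [-86.29, 266.29], [3.28, 154.24], [-151.56, 151.56]. Speed limits (degrees/s): [147.25, 147.25, 172.46, 180, 180, 180].

INTERFACE

Orientations are given as [roll, pitch, yaw] about the fixed x, y, z axes, in that order (R = Rz(yaw) Ry(pitch) Rx(roll)).
In Python, from station import r gives the robot as it stands. The module is installed in compiled form; this text tells all that it offers. Calls block until the motion is done:
- r.reach(position, orientation): joint-space move of the TCP to a pose.
- r.servo_line(position, rotation=None, speed=0.15): straight line of the TCP; rotation=None keeps the orientation; speed is the mean speed in m/s.
- r.move_joints(angles): joint-space move.
- r.let_go() and r.grab(squeeze=None): open the fingers fully, or close them until they stop; squeeze is the grip in N (None keeps the last).
- r.wait(seconds).
- r.inverse_kinematics(position, orientation): joint angles nearest the present ones, or None.
- r.sense(): the state.
- r.snapshot(name): name is "side" or "top"; returns a dict with "frame" (384x512x3 uint8, red, green, blue), "fx", "fy", "cx", "cy" (pixels), "R" (3x3) and "t" (3): a world point X has camera coordinates R X + t. Camera axes: x right, y down, z forward; pixel columns grow to the right and rows downward; lengths in m; the calibration is good to about 2 mm. A picture is of the moment at which its call begins. There is no depth.
A pose or a line that the arm cannot do raises r.IKError and nothing moves.
- r.hand_in(): hands the job in, once; it reports no verdict.
The state is a dict: "clock": time; "joints": joint angles; "joint_vel": joint speeds; "joint_torque": joint torques, N m; "tcp_pos": TCP position; "orientation": TCP orientation; "contact_force": force on the tool from outside, world axes, zero at the start; "torque": the same for the moment, N m; "opening": finger opening in m.
Only numpy, scipy, OpenCV 4.12 (cv2) and the standard library are available. Lean on these libraries where they do the work, as an engineer would, in place of code of your own. Each camera call takes 0.05 s, during which the arm holds its last target.

TASK

Lift the round bar out of its shallow rest without letting it roll off onto the table, lay it in the V supports of the clamping fixture and slide it lengthwise under the clamp bridge until its end is hard against the end stop. Then turn the T-handle clockwise, seen from above, until you feel it tighten, so that the bar is held firmly but the screw is not forced, and let go. Do not disturb the measuring tape, the setting block or the short box-section offcut.

Things in the scene. Friction and masses are not known exactly. Their poses are not given: they have to be found in the camera images.
- round_bar: Plain bare-metal round bar, 25 mm in diameter, 200 mm long, about 0.25 kg. Origin at the middle of the bar, on its axis; its x axis runs along the bar (both ends are alike), y and z turn as it rolls. It starts lying in bar_rest. Gripped far from its middle it may swing in the fingers.
- bar_rest: Low steel rest fixed to the table: plate 150 x 80 x 8 mm, two supports 12 mm thick, 58 mm either side of its middle, with shallow notches 28 mm wide, 5 mm deep: a sideways push of about 1 N rolls the bar out. Origin under the middle at table height, z up, x along the bar. The bar's axis lies 55 mm above the table; between the supports fingers have room down to 12 mm.
- v_fixture: Steel fixture fixed to the table: plate 235 x 90 x 10 mm, three 90-degree V supports in line at x = -82, 10 and 80 mm (14, 20, 20 mm thick, 33 mm wide), end stop at x = 110 mm. Origin on the centre line at table height, z up, x from the open end to the stop. A bar in the Vs has its axis 45 mm above the table, over y = 0; the V lips are 6 mm below that axis.
- stop_face (a point): Point on the inner face of the fixture's upright end stop plate (40 mm wide, top 60 mm above the table), at the height of a seated bar's axis; axes as v_fixture. With its end against this face the bar's middle is 100 mm before it (x = 10 mm of v_fixture) and its other end sticks out 1 mm past the first V, so it can be pushed all the way home by that end.
- finger_gap (a point): Point on a seated bar's axis midway between the first and second V (x = -38 mm of v_fixture), axes as v_fixture: fingers have 30 mm free to either side along the bar, down to 16 mm above the table. Lowered straight down, the bar clears the clamp bridge if its middle is at x = -45 mm of v_fixture or less; it is then short of the stop and has to be pushed along by about 60 mm.
- clamp_bridge: Grey bridge fixed over the fixture's third V, at x = 80 mm of v_fixture, same axes; origin on the centre line at table height. Legs 58 mm apart inside; crossbeam 78 mm long, 26 mm wide, 78 to 94 mm above the table. The T-handle is on top; under the beam hangs a steel pad 20 mm in diameter that comes down as the handle turns clockwise.
- screw_axis (a point): Point on the clamp screw's upright axis, on top of the crossbeam, 94 mm above the table. The pad sinks 6 mm per radian. It starts 2 to 11 mm above the top of a seated bar; this gap is set anew each time and not reported, so where it bites must be felt. The pad is sprung: after contact its force grows by about 120 to 150 N per radian. When let go the screw may ease back to about 50 N.
- t_handle_grip (a point): Middle of the T-handle's bar on its turning axis, 126 mm above the table (height stays). Bar 62 long, 10 thick, 16 mm high; x along it, z up; starts within 0.3 rad of square to the fixture's x; stays where left. Torque held still: under 0.1 N m free, rising 0.7 N m per rad after contact; 0.3 to 0.8 is well clamped, over 1.1 forced. Friction while turning adds up to 0.3. Takes 0.8 to 2.6 rad.
- tape_measure: Yellow and black measuring tape case, 38 x 99 x 65 mm, standing loose beyond the work, on the far side; origin under its middle.
- gauge_block: Ground steel setting block with six holes, 50 x 75 x 25 mm, lying loose on the near side; origin under its middle.
- box_end_b: Short offcut of bare square box tube, 30 x 60 x 30 mm, lying loose past the stop end of the fixture; origin under its middle.
There are look-alikes about, which are no part of the job. What is shaped like the round_bar but purple is not meant.

How it is judged:
By the outcome, as a careful person would: the job done as asked, in the order asked, and still so for the second after the job is handed in, with the robot touching nothing.
It also fails if it takes over 72 s, if anything falls off the work surface, if the arm or the gripper's body presses on something with over 40 N, if the wrist force passes 120 N, or if a joint passes its speed limit or range.

## Working session

There is one attempt and no reset: what is moved stays moved. The work goes in short steps, each a Python script; the robot and the scene stay as the last script left them, time stands still between calls to the robot, and variables do not carry over. Pictures are saved under pics/ and viewed, and the job is handed in when it is done.

```bash
mkdir -p pics; python3 - <<'E'
from station import r
import cv2,numpy as np
for n in("side","top"):
    s=r.snapshot(n); cv2.imwrite(f"pics/{n}0.png",cv2.resize(s["frame"][:,:,::-1],(800,600),interpolation=cv2.INTER_CUBIC))
    np.savez(f"{n}0.npz",**s)
    print(n,s["fx"],s["fy"],s["cx"],s["cy"],np.round(s["R"],3).tolist(),np.round(s["t"],3), np.round(-s["R"].T@s["t"],3))
print(r.sense())
E
```

```text
side 396.93191874905375 396.93191874905375 255.16969865047741 192.8844071833506 [[-0.92, -0.392, -0.022], [-0.135, 0.369, -0.92], [0.368, -0.843, -0.392]] [0.465 0.246 1.365] [-0.042  1.242  0.772]
top 430.91904005552703 430.91904005552703 250.13367372507585 191.14627473372516 [[-0.013, -1.0, -0.011], [-0.993, 0.015, -0.121], [0.121, 0.01, -0.993]] [-0.138  0.569  1.637] [ 0.365 -0.162  1.692]
{'clock': 0.1, 'joints': array([-6.90795630e+01,  5.26009539e+00,  7.05740654e+01, -8.93901494e-04,
        1.04265871e+02, -3.25115159e+00]), 'joint_vel': array([-0.00812086, -0.02563579, -0.08964231,  0.0506494 , -0.05228321,
        0.05186127]), 'joint_torque': array([ 2.17275083e-03, -4.47857773e+01, -4.07569957e+01,  6.99559017e-02,
        2.84693978e-02, -1.32635105e-04]), 'tcp_pos': array([ 0.24567683, -0.54746406,  0.40361509]), 'orientation': array([-1.79900080e+02, -4.80774001e-03,  2.41713649e+01]), 'contact_force': array([-0.2864689 ,  0.31455677,  0.05391353]), 'torque': array([-0.01082524, -0.0492305 , -0.02425822]), 'opening': 0.08769821398994511}
```

View pics/side0.png

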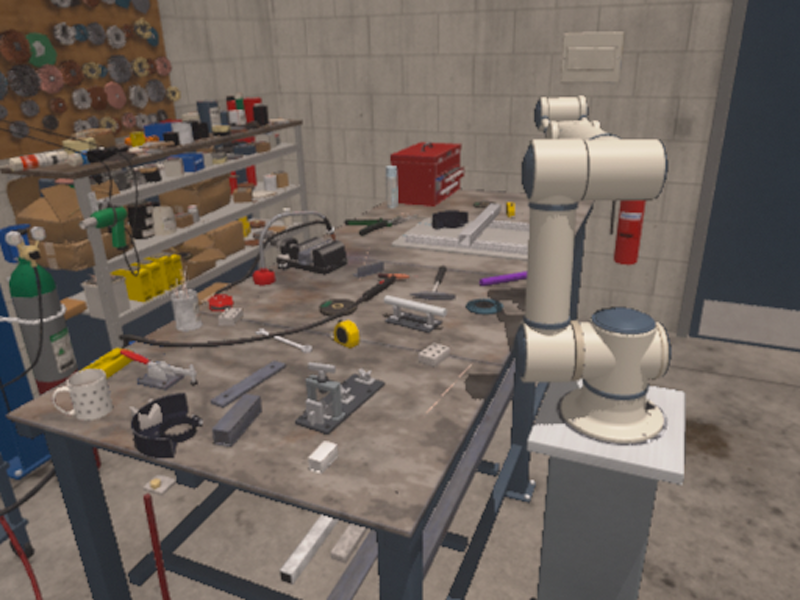

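View pics/top0.png

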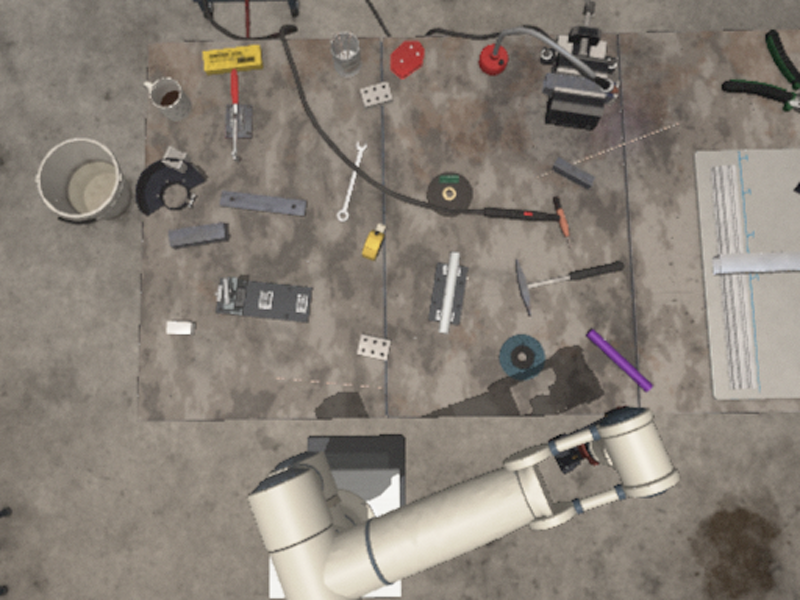

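The top view (800 px scale) shows the bar at about (450,292), the fixture at (265,298) with its bridge and stop at the left end, the tape at (374,242), the setting block at (374,347) and the offcut at (180,327). I'll crop in for detail.

```bash
cat > h.py <<'E'
import numpy as np,cv2
def proj(s,X):
    X=np.atleast_2d(X); c=X@s["R"].T+s["t"]
    return np.c_[s["fx"]*c[:,0]/c[:,2]+s["cx"], s["fy"]*c[:,1]/c[:,2]+s["cy"]]
def ray(s,uv,z):
    uv=np.atleast_2d(np.asarray(uv,float)); d=np.c_[(uv[:,0]-s["cx"])/s["fx"],(uv[:,1]-s["cy"])/s["fy"],np.ones(len(uv))]@s["R"]
    C=-s["R"].T@s["t"]; k=(z-C[2])/d[:,2]
    return C+d*k[:,None]
E
python3 - <<'E'
import numpy as np,cv2
t=np.load("top0.npz");s=np.load("side0.npz")
def crop(f,u0,v0,w,h,k,n): cv2.imwrite(n,cv2.resize(f[v0:v0+h,u0:u0+w,::-1],None,fx=k,fy=k,interpolation=cv2.INTER_NEAREST))
crop(t["frame"],130,160,80,60,10,"pics/t_fix.png")
crop(t["frame"],225,130,100,110,5,"pics/t_bar.png")
crop(s["frame"],180,190,120,90,6,"pics/s_fix.png")
E
```

```text
(no output)
```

View pics/t_fix.png

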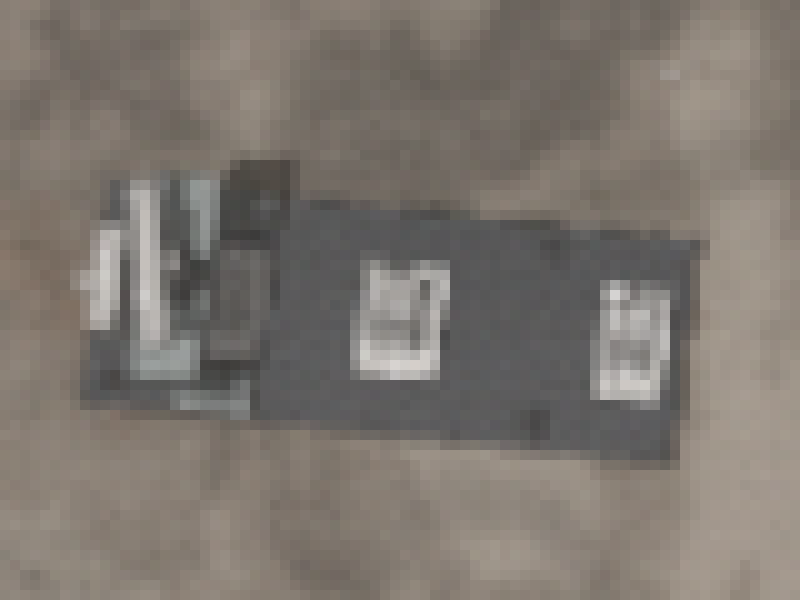

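View pics/t_bar.png

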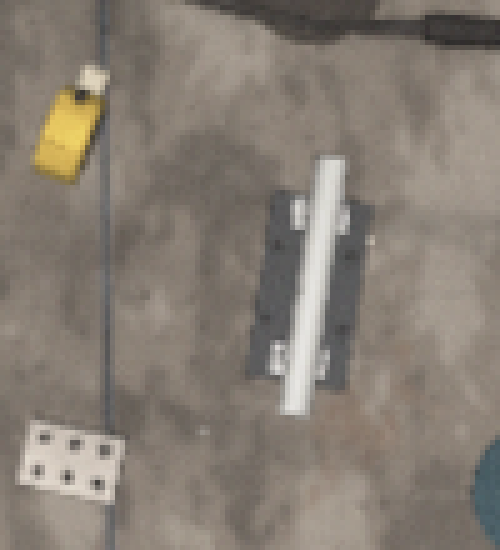

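View pics/s_fix.png

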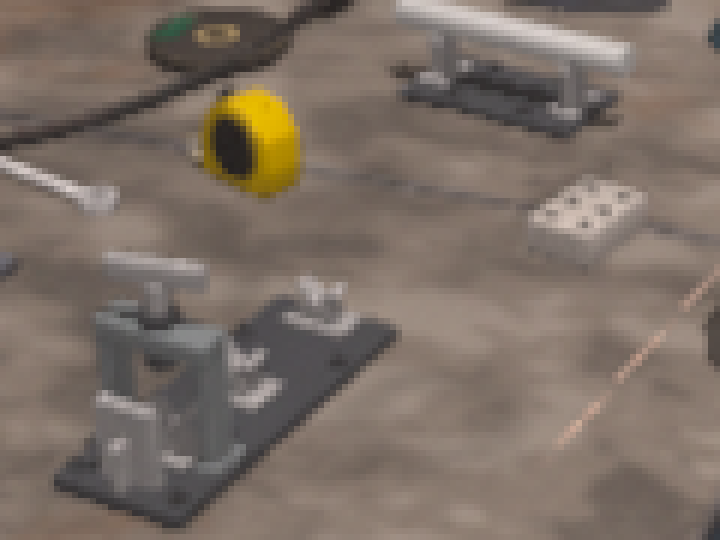

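```bash
python3 - <<'E'
import numpy as np,cv2
from h import *
t=np.load("top0.npz");s=np.load("side0.npz")
f=t["frame"].astype(int)
# bar: bright column mask
def comp(mask,seed):
    n,l=cv2.connectedComponents(mask.astype(np.uint8)); return l==l[seed[1],seed[0]]
g=f.sum(2)/3
print(g[185:188,275:300].round())
for th in (165,180):
    m=(g>th); m[:, :270]=0
    c=comp(m,(288,187)); ys,xs=np.nonzero(c)
    rect=cv2.minAreaRect(np.c_[xs,ys].astype(np.float32)); print(th,len(xs),rect)
    # per-row centre fit
    k=np.polyfit(*zip(*[(y,xs[ys==y].mean()) for y in np.unique(ys)]),1)
    y0,y1=ys.min(),ys.max()
    e=[(np.polyval(k,y),y) for y in (y0-.5,y1+.5)]
    P=ray(t,e,0.055);print(P.round(4),np.linalg.norm(P[0]-P[1]),P.mean(0),np.degrees(np.arctan2(*(P[0]-P[1])[[1,0]])))
off=np.array([129.5,159.5])
C=np.array([[70.5,24],[67.5,46.6],[8.2,40.7],[29.5,20.2]])+off
P=ray(t,C,0.010);print(P.round(4))
print("w",np.linalg.norm(P[0]-P[1]),"L",np.linalg.norm(P[1]-P[2]))
V=ray(t,np.array([[63,34.3],[40.2,32]])+off,0.038);print("V",V.round(4),np.linalg.norm(V[0]-V[1]))
E
```

```text
[[127. 117.  87.  90.  92.  93.  86.  92.  90. 124. 177. 214. 225. 224.
  207. 164. 102.  91.  92.  89.  91.  92. 109. 131. 129.]
 [128. 117.  87.  92.  88.  95.  89.  89.  89. 127. 181. 215. 226. 220.
  202. 160.  94.  90.  92.  92.  92.  91. 105. 133. 130.]
 [120. 112.  93.  89.  89.  93.  90.  91.  90. 127. 180. 216. 227. 221.
  201. 153.  90.  88.  90.  91.  90.  93. 110. 131. 131.]]
165 289 ((286.6756896972656, 186.94593811035156), (10.192736625671387, 51.292476654052734), 9.462322235107422)
[[ 0.6774 -0.3069  0.055 ]
 [ 0.481  -0.2698  0.055 ]] 0.19986386798865227 [ 0.57920016 -0.28836632  0.055     ] -10.685051626424626
180 233 ((287.0491027832031, 186.93064880371094), (4.637743949890137, 51.09122085571289), 8.746161460876465)
[[ 0.6774 -0.3058  0.055 ]
 [ 0.481  -0.271   0.055 ]] 0.1994870328052255 [ 0.57920083 -0.28837325  0.055     ] -10.039355668156462
[[0.6034 0.0513 0.01  ]
 [0.5141 0.0631 0.01  ]
 [0.5408 0.2967 0.01  ]
 [0.621  0.2137 0.01  ]]
w 0.0900797981169084 L 0.23518053614646675
V [[0.5596 0.0768 0.038 ]
 [0.5699 0.1653 0.038 ]] 0.08910511027058675
```

```bash
cat >> h.py <<'E'
def tri(t,a,s,b):
    A=[];B=[]
    for c,uv in((t,a),(s,b)):
        x=(uv[0]-c["cx"])/c["fx"];y=(uv[1]-c["cy"])/c["fy"]
        for v,i in((x,0),(y,1)):
            A.append(c["R"][i]-v*c["R"][2]);B.append(v*c["t"][2]-c["t"][i])
    return np.linalg.lstsq(np.array(A),np.array(B),rcond=None)[0]
E
python3 - <<'E'
import numpy as np,cv2
from h import *
t=np.load("top0.npz");s=np.load("side0.npz")
off=np.array([129.5,159.5]);so=np.array([179.5,189.5])
th=np.array([14.6,26.2])+off; sh=np.array([156,268])/6+so
print("handle ray z.13",ray(t,[th],.131),"side",ray(s,[sh],.128),"tri",tri(t,th,s,sh))
he=ray(t,np.array([[14.2,18],[15.1,34.5]])+off,.134);print(he,np.linalg.norm(he[0]-he[1]))
# bar edges subpixel in rows between supports
g=t["frame"].astype(float).mean(2)
def edges(row,lo,hi,th):
    x=np.arange(lo,hi);v=row[lo:hi];i=np.argmax(v);
    a=i
    while v[a]>th:a-=1
    b=i
    while v[b]>th:b+=1
    return lo+a+(th-v[a])/(v[a+1]-v[a]), lo+b-1+(v[b-1]-th)/(v[b-1]-v[b])
R=[]
for y in list(range(178,199)):
    e=edges(g[y],280,298,140);R.append((y,*e))
R=np.array(R);k=np.polyfit(R[:,0],(R[:,1]+R[:,2])/2,1);print("width px",(R[:,2]-R[:,1]).mean(),"k",k)
cols=[np.interp(0,[0],[0])]
for ends in ((155,170),(205,218)):
    prof=[(y,g[y,int(round(np.polyval(k,y)))]) for y in range(*ends)];print([(a,int(b)) for a,b in prof])
# plate lines in fixture & side-view corners
sc=np.array([[398,331],[178,525],[57,480]])/6+so
print("plate side",ray(s,sc,.01))
yaw=np.radians(83.4);ex=np.array([np.cos(yaw),np.sin(yaw)]);ey=np.array([-ex[1],ex[0]])
np.set_printoptions(suppress=True)
for nm,p in(("h",ray(t,[th],.131)[0]),):
    o=p[:2]-.08*ex;print("origin from handle",o)
    for q in((.5141,.0631),(.6034,.0513),(.5408,.2967),(.5596,.0768),(.5699,.1653)):
        d=np.array(q)-o;print(q,(d@ex).round(4),(d@ey).round(4))
E
```

```text
handle ray z.13 [[0.5812277  0.24116105 0.131     ]] side [[0.5804261  0.23994315 0.128     ]] tri [0.5806517  0.24130076 0.12885518]
[[0.61118638 0.24235272 0.134     ]
 [0.55020743 0.2380561  0.134     ]] 0.06113013291733367
width px 6.067713480299103 k [-1.48682875e-01  3.14935938e+02]
[(155, 123), (156, 128), (157, 127), (158, 130), (159, 129), (160, 123), (161, 154), (162, 215), (163, 216), (164, 215), (165, 214), (166, 218), (167, 218), (168, 218), (169, 219)]
[(205, 226), (206, 229), (207, 228), (208, 226), (209, 224), (210, 223), (211, 220), (212, 200), (213, 128), (214, 126), (215, 121), (216, 120), (217, 117)]
plate side [[0.51191227 0.07292512 0.01      ]
 [0.53915578 0.30507569 0.01      ]
 [0.62445184 0.29186703 0.01      ]]
origin from handle [0.57203273 0.16169123]
(0.5141, 0.0631) -0.1046 0.0462
(0.6034, 0.0513) -0.1061 -0.0438
(0.5408, 0.2967) 0.1305 0.0465
(0.5596, 0.0768) -0.0858 0.0026
(0.5699, 0.1653) 0.0033 0.0025
```

```bash
python3 - <<'E'
import numpy as np
from h import *
t=np.load("top0.npz");k=[-1.48682875e-01,3.14935938e+02]
P=ray(t,[(np.polyval(k,v),v) for v in (160.9,212.25)],.055)
yaw=np.degrees(np.arctan2(*(P[0]-P[1])[[1,0]]));c=P.mean(0)
print(P.round(4),np.linalg.norm(P[0]-P[1]),c.round(4),yaw)
from station import r
print(r.inverse_kinematics([c[0],c[1],.055+.163],[180,0,yaw]))
print(r.inverse_kinematics([c[0],c[1],.30],[180,0,yaw]))
# handle yaw from the top image
f=t["frame"][174:198,136:152].astype(int).mean(2);print(f.round().astype(int))
E
```

```text
[[ 0.6798 -0.3057  0.055 ]
 [ 0.4819 -0.2718  0.055 ]] 0.20073209944265638 [ 0.5808 -0.2888  0.055 ] -9.731498529557227
[-2.94399657e+01  1.50042900e+01  7.85931583e+01 -2.54444375e-14
  8.64025518e+01  7.02915328e+01]
[-2.94399657e+01  1.29376268e+01  7.25842441e+01 -2.54444375e-14
  9.44781291e+01  7.02915328e+01]
[[123 120 121 122 123 119 117 113 109 109 107 108 111 110 112 116]
 [124 122 123 120 119 116 113 113 115 114 115 115 116 115 115 120]
 [123 119 119 115 112 111 113 115 119 112 109 111 116 114 116 118]
 [120 119 119 110 107 107 107 118 120 115 107  97 108 118 124 124]
 [116 115 117 111 106  92 105 143 148 125 114  87 114 147 151 134]
 [116 111 110 113 103  93 120 171 178 143 100  83 114 148 147 129]
 [117 113 114 110 101  89 111 160 183 147  91  83 107 140 147 126]
 [116 119 117 109  91  89 103 152 188 153  90  85  86 115 150 123]
 [121 121 115 120 129 131 120 146 189 158  84  83  86 116 148 114]
 [117 119 115 135 174 183 140 141 191 160  81  81  86 118 144 107]
 [116 116 114 143 184 176 128 142 193 165  88  89  74 114 139  90]
 [110 112 116 153 201 172 105 136 190 170 112 123  67  93 121  84]
 [109 117 124 152 195 172  85 131 192 174 124 137  73  62  70  82]
 [112 130 154 172 202 174  85 131 188 175 102  90  73  65  69  81]
 [107 133 164 172 196 170  83 134 193 178 105  75  64  70  82  78]
 [111 116 131 161 192 167  80 143 204 179 114  71  61  88 110  83]
 [113 112 132 174 189 157  81 134 193 184 132  82  73  99 114  80]
 [114 113 134 179 183 124  82 119 175 182 145 101  90  96 100  82]
 [116 114 131 159 164 109  84 119 175 184 149  94  89  89  85  88]
 [119 115 104  93 100  93  87 118 169 177 143 106 116 108  90 102]
 [121 119 109  90  88  90  95 129 157 155 132 135 155 133  89 104]
 [123 117 103  92  87  88 102 129 145 142 148 154 156 130  80  97]
 [119 115  98  97  88  86 101 132 154 157 153 156 152 125  66  64]
 [120 112  96  90  77  71  90 114 138 136 133 137 134 109  71  71]]
```

```bash
python3 - <<'E'
from station import r
import cv2,numpy as np
c=[.5805,-.2885];yaw=-9.7
r.reach([*c,.30],[180,0,yaw]);print(r.sense()["clock"])
r.servo_line([*c,.218],speed=.12)
s=r.sense();print(s["clock"],s["tcp_pos"],s["contact_force"])
r.grab(25)
s=r.sense();print(s["clock"],s["opening"],s["contact_force"],s["torque"])
r.servo_line([*c,.262],speed=.08)
s=r.sense();print(s["clock"],s["opening"],s["contact_force"],s["torque"])
for n in("side","top"):
    q=r.snapshot(n);np.savez(f"{n}1.npz",**q)
q=np.load("side1.npz")["frame"];cv2.imwrite("pics/s1.png",cv2.resize(q[130:250,200:360,::-1],None,fx=5,fy=5))
E
```

```text
1.7
2.5333 [ 0.58068947 -0.28873307  0.21899155] [-0.75125716 -0.28747826  0.30717073]
3.525 0.0241513489391494 [-0.75511425 -3.4637743   1.17828493] [-0.46679685  0.09450054  0.01852026]
4.225 0.024203504305350104 [-0.53268721  0.20008155 -3.45090052] [ 0.05125844  0.03604114 -0.01647412]
```

View pics/s1.png

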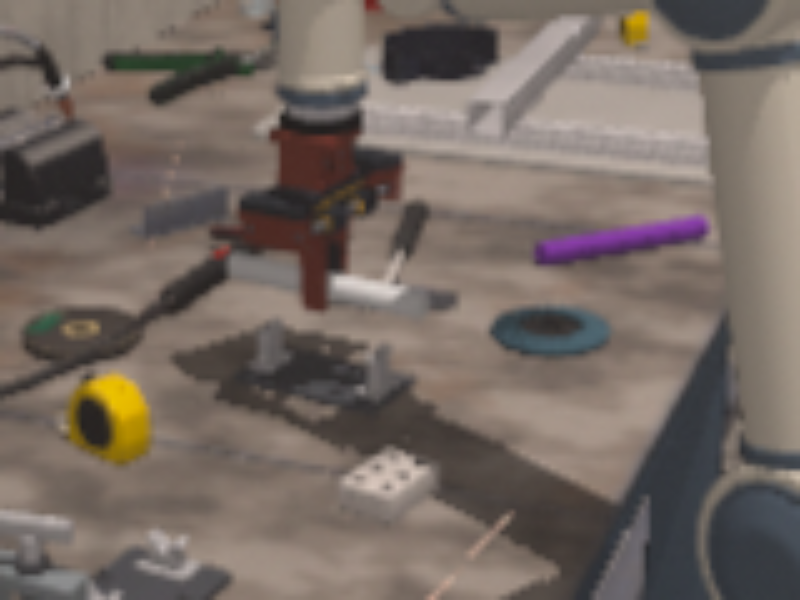

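```bash
python3 - <<'E'
from station import r
import cv2,numpy as np
a=np.radians(83.4);ex=np.array([np.cos(a),np.sin(a)])
c=np.array([.5708,.1618])-.050*ex
r.reach([.5805,-.2885,.33],[180,0,-9.7])
r.reach([*c,.33],[180,0,83.4]);print(r.sense()["clock"])
r.servo_line([*c,.245],speed=.12);r.wait(.2)
s=r.sense();print(s["clock"],s["opening"],s["tcp_pos"],s["contact_force"],s["torque"],s["orientation"])
for n in("side","top"):
    q=r.snapshot(n);np.savez(f"{n}2.npz",**q)
q=np.load("side2.npz")["frame"];cv2.imwrite("pics/s2.png",cv2.resize(q[170:290,150:310,::-1],None,fx=5,fy=5))
q=np.load("top2.npz")["frame"];cv2.imwrite("pics/t2.png",cv2.resize(q[140:240,110:250,::-1],None,fx=5.5,fy=5.5))
E
```

```text
6.1833
7.2417 0.024622002871471958 [0.56534008 0.11217831 0.24622794] [-0.35674973  0.45019008 -2.81627267] [-0.02418422 -0.07224478 -0.02795361] [ 1.79886738e+02 -2.78767920e-02  8.34014830e+01]
```

View pics/s2.png

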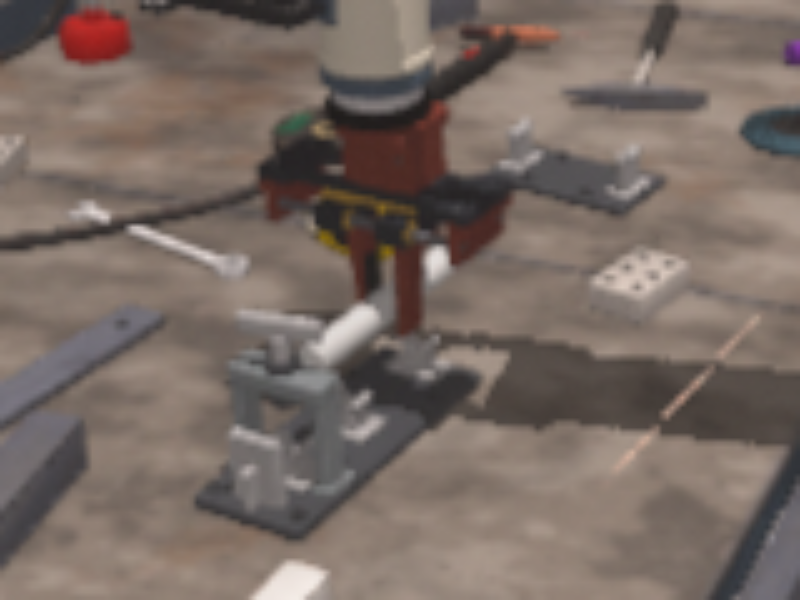

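View pics/t2.png

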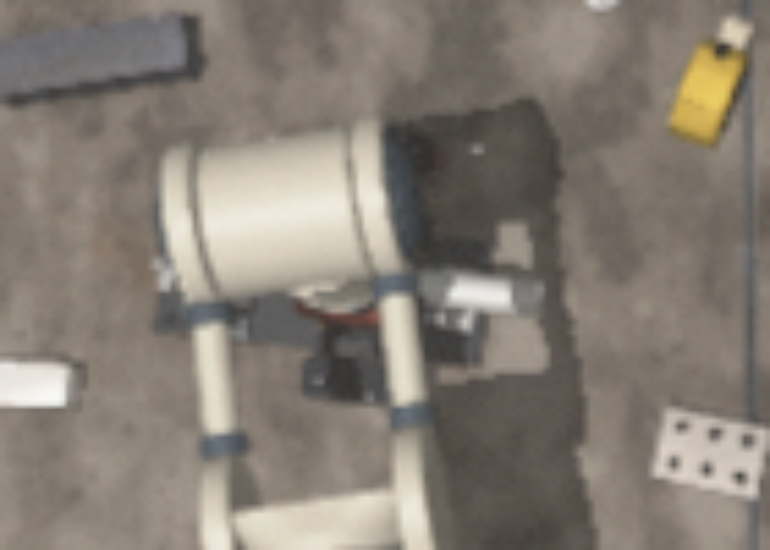

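```bash
python3 - <<'E'
import numpy as np
from h import *
t=np.load("top2.npz");p=ray(t,[(208.6,192.8)],.083)[0];a=np.radians(83.4);ex=np.array([np.cos(a),np.sin(a)])
d=p[:2]-[.5708,.1618];print(p,d@ex,d@[-ex[1],ex[0]])
s=np.load("side2.npz")
q=np.array([336,352])/5+[149.5,169.5];p=ray(s,[q],.083)[0];d=p[:2]-[.5708,.1618];print("far end",p,d@ex,d@[-ex[1],ex[0]])
from station import r
c=np.array([.5708,.1618])-.050*ex
F0=r.sense()["contact_force"]
z=.216
r.servo_line([*c,z],speed=.06)
while z>.2055:
    s_=r.sense();f=s_["contact_force"]-F0;print(z,s_["tcp_pos"].round(4),f.round(2),s_["torque"].round(2))
    if f[2]>6: break
    z-=.0015;r.servo_line([*c,z],speed=.03)
print(s_["clock"])
E
```

```text
[0.55724836 0.00963928 0.083     ] -0.15270990199312356 -0.004027086056789445
far end [0.5668963  0.19181202 0.083     ] 0.029364438602249965 0.007327324344970661
0.216 [0.565  0.1121 0.2158] [ 0.28 -0.38  0.81] [-0.05 -0.07  0.02]
0.2145 [0.5651 0.1122 0.2148] [-0.56  0.15 -0.56] [ 0.01 -0.03 -0.05]
0.213 [0.565  0.1121 0.2129] [ 0.1  -0.74  0.68] [ 0.01 -0.08 -0.04]
0.2115 [0.565  0.1121 0.2113] [ 0.44 -0.36  0.89] [-0.04 -0.06  0.01]
0.21 [0.565  0.1121 0.2098] [-1.05 -0.75  0.03] [-0.07 -0.12 -0.02]
0.2085 [0.5653 0.1121 0.2088] [ 1.84 -0.06  1.6 ] [ 0.04 -0.35 -0.04]
0.207 [0.5656 0.1121 0.2082] [ 3.91 -0.27  5.84] [-0.03 -0.58 -0.04]
9.475
```

```bash
python3 - <<'E'
from station import r
import cv2,numpy as np
a=np.radians(83.4);ex=np.array([np.cos(a),np.sin(a)]);o=np.array([.5713,.1617])
P=lambda x:o+x*ex
r.let_go();s=r.sense();print(s["clock"],s["opening"])
r.servo_line([*P(-.05),.30],speed=.2)
r.servo_line([*P(-.19),.30],speed=.25)
print(r.sense()["clock"])
for n in("side","top"):
    q=r.snapshot(n);np.savez(f"{n}3.npz",**q)
q=np.load("side3.npz")["frame"];cv2.imwrite("pics/s3.png",cv2.resize(q[170:290,150:310,::-1],None,fx=5,fy=5))
q=np.load("top3.npz")["frame"];cv2.imwrite("pics/t3.png",cv2.resize(q[140:240,110:250,::-1],None,fx=5.5,fy=5.5))
E
```

```text
10.8 0.08777459932851159
12.1333
```

View pics/s3.png

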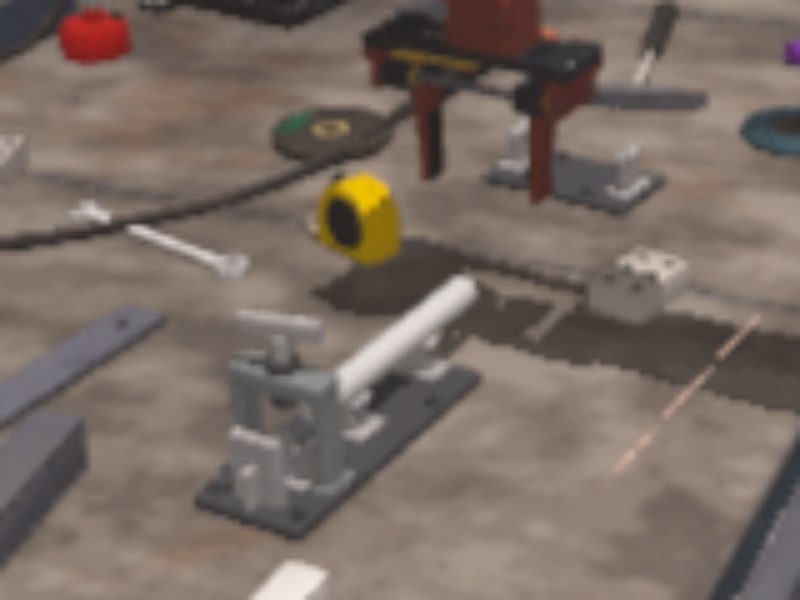

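View pics/t3.png

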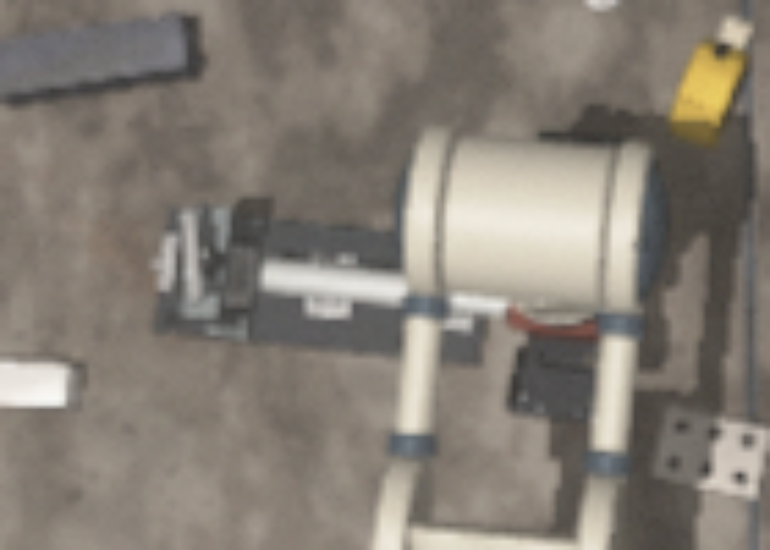

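The bar lies seated in the first two Vs, in line with the fixture and about 60 mm short of the stop. I'll push it home by its end with the fingers closed.

```bash
python3 - <<'E'
from station import r
import cv2,numpy as np
a=np.radians(83.4);ex=np.array([np.cos(a),np.sin(a)]);o=np.array([.5713,.1617])
P=lambda x:o+x*ex
r.grab(20)
r.servo_line([*P(-.19),.222],speed=.15);r.wait(.2)
s=r.sense();F0=s["contact_force"];print(s["clock"],s["opening"],F0.round(2))
r.servo_line([*P(-.164),.222],speed=.1)
x=-.164;st=.008
while x<-.085:
    x+=st;r.servo_line([*P(x),.222],speed=.06)
    s=r.sense();f=(s["contact_force"]-F0);fx=f[:2]@ex
    print(round(x,4),((s["tcp_pos"][:2]-o)@ex).round(4),fx.round(2),f[2].round(2))
    if fx<-12:break
    if x>-.112: st=.002
print(s["clock"])
for i in range(2):
    r.wait(.2);s=r.sense();print(((s["tcp_pos"][:2]-o)@ex).round(4),((s["contact_force"]-F0)[:2]@ex).round(2))
for n in("side","top"):
    q=r.snapshot(n);np.savez(f"{n}4.npz",**q)
q=np.load("side4.npz")["frame"];cv2.imwrite("pics/s4.png",cv2.resize(q[200:280,180:280,::-1],None,fx=7,fy=7))
E
```

```text
14.4417 0.0005627504521183355 [ 0.31 -1.14 -0.84]
-0.156 -0.1558 0.63 1.05
-0.148 -0.1475 1.54 0.46
-0.14 -0.1395 0.9 0.15
-0.132 -0.1315 0.47 1.46
-0.124 -0.1235 1.48 0.51
-0.116 -0.1155 1.06 0.18
-0.108 -0.1075 0.4 0.91
-0.106 -0.1059 0.73 1.23
-0.104 -0.1041 -1.4 1.99
-0.102 -0.1027 -4.79 0.84
-0.1 -0.102 -10.2 3.13
-0.098 -0.1013 -16.88 4.47
18.0833
-0.1013 -16.49
-0.1013 -17.13
```

View pics/s4.png

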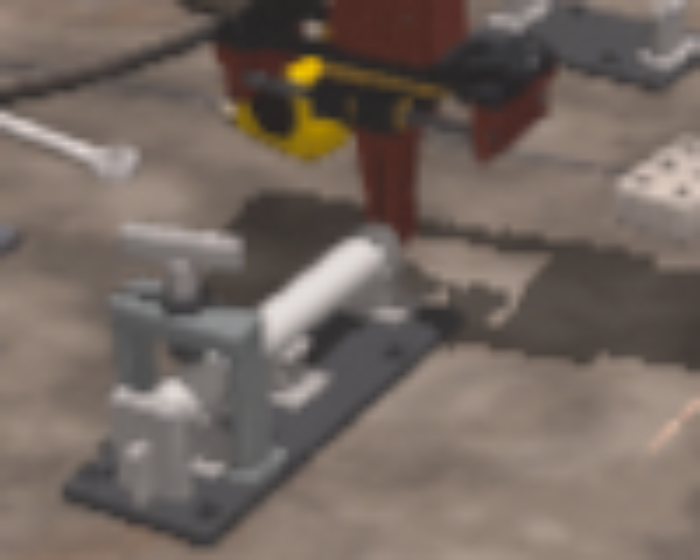

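```bash
python3 - <<'E'
from station import r
import cv2,numpy as np
a=np.radians(83.4);ex=np.array([np.cos(a),np.sin(a)]);o=np.array([.5713,.1617])
P=lambda x:o+x*ex
r.servo_line([*P(-.125),.222],speed=.1)
r.servo_line([*P(-.125),.38],speed=.25)
r.let_go()
h=[.5805,.2409];print(r.sense()["clock"],r.sense()["joints"].round(1))
q=r.inverse_kinematics([*h,.38],[180,0,-174.5]);print(q)
if q is not None and q[5]<0:
    r.move_joints(q);s=r.sense();print(s["clock"],s["tcp_pos"],s["orientation"])
E
```

```text
21.1583 [  0.4  -1.4  79.8   0.  101.6   7. ]
[ 19.43677492   9.45176696  68.42015421   0.         102.12807883
 -76.06322508]
22.4583 [0.58057356 0.24050037 0.380028  ] [-1.79983957e+02  8.86650599e-04 -1.74594715e+02]
```

```bash
python3 - <<'E'
from station import r
import cv2,numpy as np
h=[.5805,.2409]
r.servo_line([*h,.289],speed=.1);r.wait(.3)
s=r.sense();print(s["clock"],s["tcp_pos"],s["contact_force"],s["torque"])
for n in("side","top"):
    q=r.snapshot(n);np.savez(f"{n}5.npz",**q)
q=np.load("side5.npz")["frame"];cv2.imwrite("pics/s5.png",cv2.resize(q[200:280,180:280,::-1],None,fx=7,fy=7))
r.grab(20)
for i in range(2):
    r.wait(.2);s=r.sense();print(s["clock"],s["opening"],s["tcp_pos"],s["orientation"],s["contact_force"],s["torque"])
E
```

```text
23.8167 [0.58056031 0.24091801 0.28951876] [ 0.05237809 -0.77002639  0.79190816] [ 0.04367531 -0.14089824 -0.01053063]
25.225 0.015232162019826646 [0.58070773 0.23972524 0.288959  ] [-1.79838367e+02 -2.32029746e-02 -1.74574759e+02] [ 0.12090201 -4.95303309  1.3853115 ] [-0.80077017 -0.11390026 -0.01356417]
25.425 0.01559203082577413 [0.58070814 0.23972514 0.28897781] [-1.79840236e+02 -1.99790205e-02 -1.74573448e+02] [ 0.07701325 -4.15324568  0.48305179] [-0.84850213 -0.06032349  0.0349127 ]
```

View pics/s5.png

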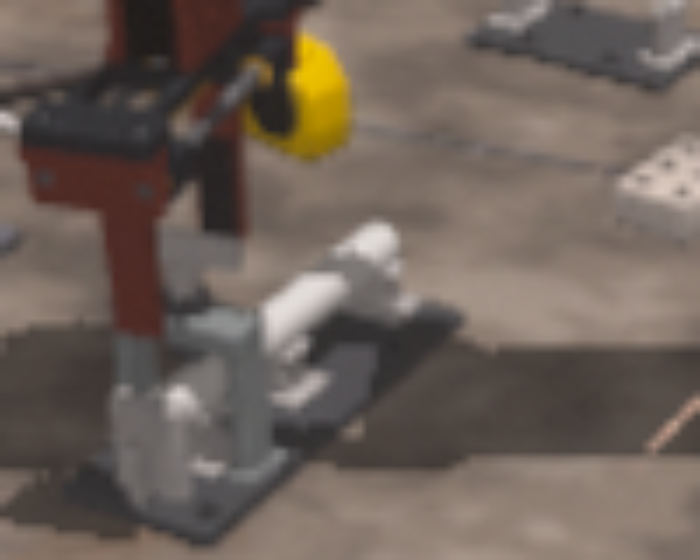

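```bash
python3 - <<'E'
from station import r
import cv2,numpy as np
h=[.5806,.2391]
r.let_go()
r.servo_line([*h,.2985],speed=.1)
r.grab(15)
for i in range(2):
    r.wait(.2);s=r.sense();print(s["clock"],s["opening"],s["tcp_pos"],s["orientation"],s["contact_force"],s["torque"])
E
```

```text
28.1833 0.014568410159435972 [0.58060144 0.23911139 0.29851995] [ 1.79996073e+02  4.10963831e-03 -1.74500103e+02] [ 0.16638083 -0.13031471  0.41349331] [ 0.07353162 -0.11751039 -0.04920327]
28.3833 0.014878087071695809 [0.58060472 0.23910863 0.29851998] [ 1.79996137e+02  1.88056332e-03 -1.74499490e+02] [ 0.1754125   0.93956582 -0.7898239 ] [ 1.29459749e-01 -1.97909636e-01 -1.95374446e-04]
```

```bash
python3 - <<'E'
from station import r
import cv2,numpy as np
h=[.5806,.2391]
r.let_go()
r.servo_line([*h,.3045],speed=.1)
q=r.snapshot("top")["frame"];cv2.imwrite("pics/t6.png",cv2.resize(q[160:220,120:200,::-1],None,fx=8,fy=8))
q=r.snapshot("side")["frame"];cv2.imwrite("pics/s6.png",cv2.resize(q[200:280,180:280,::-1],None,fx=7,fy=7))
r.grab(15)
for i in range(2):
    r.wait(.15);s=r.sense();print(s["clock"],s["opening"],s["tcp_pos"],s["orientation"],s["contact_force"],s["torque"])
q=r.snapshot("side")["frame"];cv2.imwrite("pics/s7.png",cv2.resize(q[200:280,180:280,::-1],None,fx=7,fy=7))
E
```

```text
31.25 0.009829404679730034 [0.58059996 0.23914152 0.30452666] [ 1.79994132e+02  4.30178786e-03 -1.74497950e+02] [-0.07231414  0.14144423 -0.74836076] [ 0.13442235 -0.09657784  0.01072999]
31.4 0.010043437260609906 [0.58060248 0.23910786 0.30450763] [ 1.79996046e+02  2.22068456e-03 -1.74499768e+02] [-0.40518108  0.60029547 -0.51389985] [ 0.11851843 -0.14082162  0.01725491]
```

View pics/s7.png

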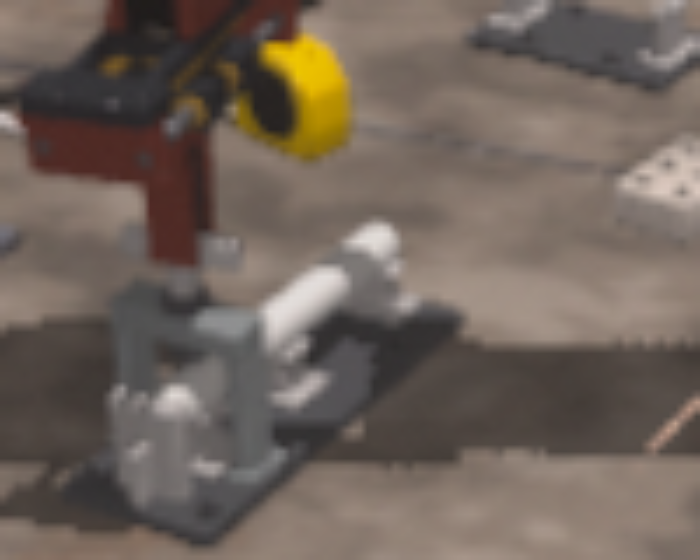

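View pics/t6.png

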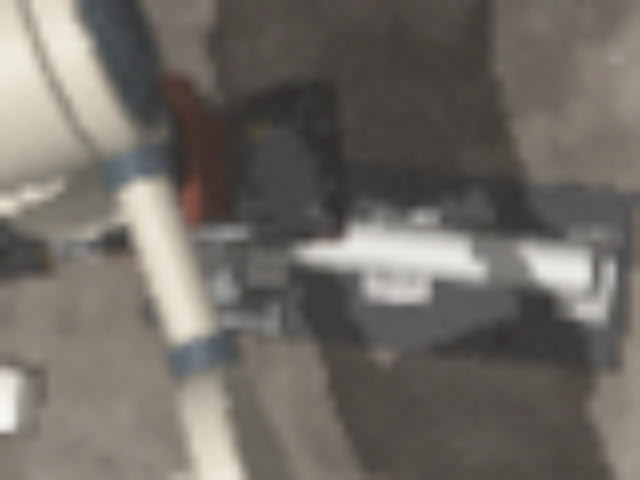

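View pics/s6.png

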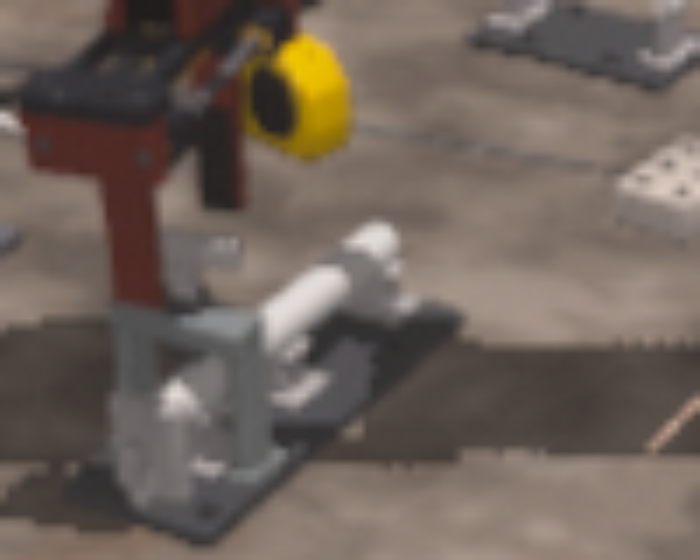

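```bash
cat > turn.py <<'E'
from station import r
import numpy as np
def tz(n=4):
    L=[]
    for _ in range(n):
        r.wait(.03);s=r.sense();L.append(np.r_[s["torque"],s["contact_force"]])
    return np.mean(L,0),s
def step(deg,wait=.1):
    q=np.array(r.sense()["joints"]) if False else np.load("q.npy")
    q[5]+=deg;np.save("q.npy",q);r.move_joints(q);r.wait(wait)
    m,s=tz();print("t%.2f j6 %.1f (act %.1f) Mz %.2f F %s op %.4f xy %s"%(s["clock"],q[5],s["joints"][5],m[2],m[3:].round(1),s["opening"],s["tcp_pos"][:2].round(4)));return m
E
python3 - <<'E'
from turn import *
r.grab(60);np.save("q.npy",r.sense()["joints"])
print(tz()[0].round(2))
for i in range(3): step(8)
E
```

```text
[ 0.15 -0.14  0.02  0.66  0.57 -0.19]
t32.29 j6 -68.2 (act -68.3) Mz -0.27 F [ 0.1  2.4 -0.2] op 0.0094 xy [0.5806 0.2392]
t32.78 j6 -60.2 (act -60.3) Mz -0.21 F [ 0.9  3.1 -0.1] op 0.0095 xy [0.5806 0.2393]
t33.27 j6 -52.2 (act -52.4) Mz -0.25 F [ 1.   5.  -1.2] op 0.0094 xy [0.5806 0.2394]
```

```bash
python3 - <<'E'
from turn import *
import cv2
s=r.sense();print(s["orientation"],s["joints"])
q=r.snapshot("side")["frame"];cv2.imwrite("pics/s8.png",cv2.resize(q[200:280,180:280,::-1],None,fx=7,fy=7))
E
```

```text
[ 1.79951437e+02 -3.56494186e-03  1.61729895e+02] [ 1.92934209e+01  9.67648144e+00  7.58110609e+01  4.07927922e-02
  9.44856767e+01 -5.24332729e+01]
```

View pics/s8.png

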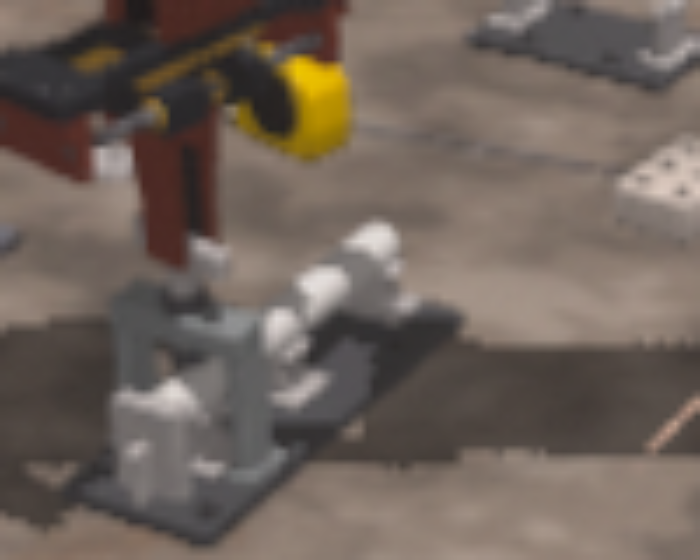

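```bash
python3 - <<'E'
from turn import *
for i in range(4):
    m=step(8);print("   jt6",r.sense()["joint_torque"][3:].round(3))
    if abs(m[2])>.4 or np.hypot(m[3],m[4])>15: break
E
```

```text
t33.82 j6 -44.2 (act -44.4) Mz -0.19 F [ 1.8  5.5 -0.8] op 0.0096 xy [0.5806 0.2395]
   jt6 [-1.507  1.23  -0.193]
t34.31 j6 -36.2 (act -36.4) Mz -0.20 F [ 2.4  6.1 -1.5] op 0.0095 xy [0.5807 0.2396]
   jt6 [-1.588  1.395 -0.192]
t34.80 j6 -28.2 (act -28.4) Mz -0.19 F [ 2.5  6.1 -1.9] op 0.0095 xy [0.5807 0.2397]
   jt6 [-1.654  1.575 -0.192]
t35.29 j6 -20.2 (act -20.4) Mz -0.19 F [ 2.7  6.7 -2. ] op 0.0090 xy [0.5808 0.2397]
   jt6 [-1.702  1.765 -0.192]
```

```bash
python3 - <<'E'
from turn import *
for i in range(12):
    m=step(8)
    if abs(m[2])>.4 or np.hypot(m[3],m[4])>15: break
E
```

```text
t35.78 j6 -12.2 (act -12.4) Mz -0.16 F [ 3.1  7.1 -1.6] op 0.0096 xy [0.5809 0.2398]
t36.27 j6 -4.2 (act -4.4) Mz -0.18 F [ 4.1  7.  -2.2] op 0.0094 xy [0.5809 0.2398]
t36.77 j6 3.8 (act 3.6) Mz -0.18 F [ 4.9  7.4 -2.2] op 0.0094 xy [0.581  0.2398]
t37.26 j6 11.8 (act 11.6) Mz -0.20 F [ 5.   7.3 -2.5] op 0.0096 xy [0.5811 0.2398]
t37.75 j6 19.8 (act 19.6) Mz -0.13 F [ 6.   7.2 -2.6] op 0.0094 xy [0.5812 0.2398]
t38.24 j6 27.8 (act 27.5) Mz -0.06 F [ 6.6  7.2 -3.2] op 0.0091 xy [0.5813 0.2398]
t38.73 j6 35.8 (act 35.5) Mz 0.02 F [ 7.2  7.4 -3.3] op 0.0094 xy [0.5813 0.2398]
t39.23 j6 43.8 (act 43.5) Mz 0.18 F [ 7.4  6.9 -3.4] op 0.0092 xy [0.5814 0.2397]
t39.72 j6 51.8 (act 51.5) Mz 0.32 F [ 8.   7.2 -3.6] op 0.0095 xy [0.5815 0.2397]
t40.21 j6 59.8 (act 59.5) Mz 0.51 F [ 8.7  6.4 -3.7] op 0.0095 xy [0.5815 0.2396]
```

```bash
python3 - <<'E'
from turn import *
r.wait(.5);m,s=tz(6);print(s["clock"],m.round(2),s["joint_torque"][5])
import cv2
q=r.snapshot("side")["frame"];cv2.imwrite("pics/s9.png",cv2.resize(q[200:280,180:280,::-1],None,fx=7,fy=7))
E
```

```text
40.9083 [ 1.12 -1.51  0.5   8.78  6.27 -3.9 ] 0.507977083325386
```

View pics/s9.png

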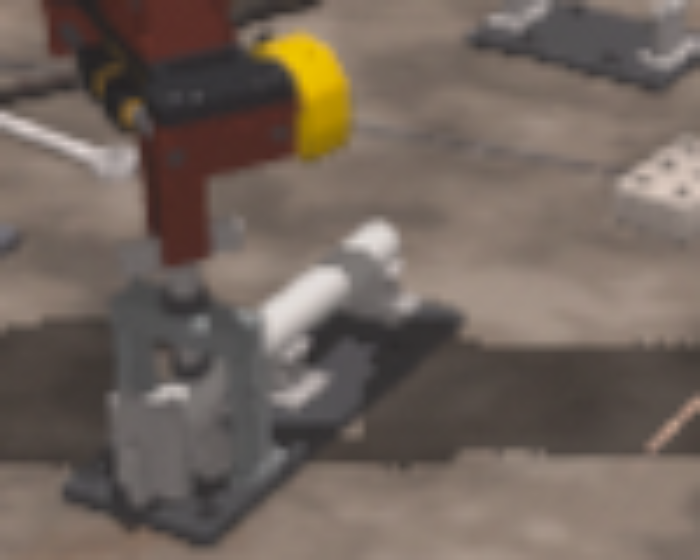

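Held still, the torque reads 0.50 N m, and the pad sits on the bar. I'll let go, back off and look.

```bash
python3 - <<'E'
from turn import *
import cv2
r.let_go()
p=r.sense()["tcp_pos"]
r.servo_line([p[0],p[1],.40],speed=.15)
r.reach([.40,-.1,.42],[180,0,90])
print(r.sense()["clock"])
for n in("side","top"):
    q=r.snapshot(n);np.savez(f"{n}9.npz",**q)
q=np.load("side9.npz")["frame"];cv2.imwrite("pics/s10.png",cv2.resize(q[190:290,170:300,::-1],None,fx=6,fy=6))
q=np.load("top9.npz")["frame"];cv2.imwrite("pics/t10.png",cv2.resize(q[140:240,110:250,::-1],None,fx=5.5,fy=5.5))
E
```

```text
44.4333
```

View pics/s10.png

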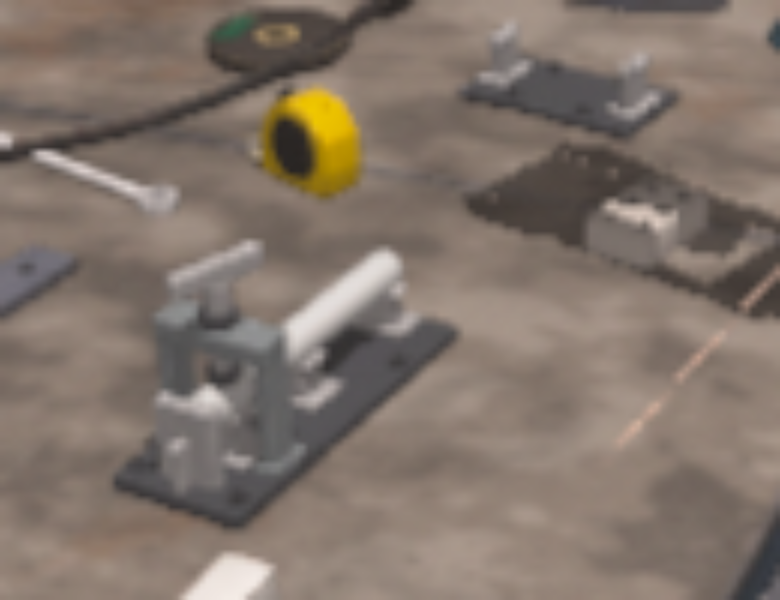

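View pics/t10.png

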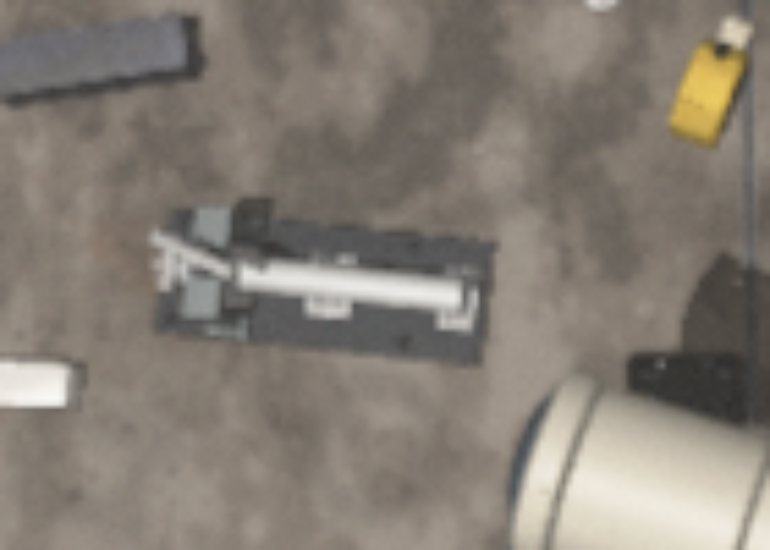

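```bash
python3 - <<'E'
import numpy as np
from h import *
t=np.load("top9.npz");t0=np.load("top0.npz");s0=np.load("side0.npz");s=np.load("side9.npz");a=np.radians(83.4);ex=np.array([np.cos(a),np.sin(a)])
g=t["frame"].astype(float).mean(2)
print(g[192:195,186:198].round())
p=ray(t,[(463/5.5+109.5,293/5.5+139.5)],.05)[0];d=p[:2]-[.5713,.1617];print(d@ex,d@[-ex[1],ex[0]])
e=ray(t,np.array([[150,235],[232,270]])/5.5+[109.5,139.5],.134);print(e,np.degrees(np.arctan2(*(e[0]-e[1])[[1,0]])))
for nm,A,B,box in(("tape",t0,t,(140,170,228,248)),("offcut",t0,t,(200,216,104,128)),("tapeS",s0,s,(200,225,208,232)),("blockS",s0,s,(216,236,265,290)),("offS",s0,s,(280,302,194,218))):
    D=np.abs(A["frame"].astype(int)-B["frame"].astype(int))[box[0]:box[1],box[2]:box[3]];print(nm,D.mean().round(2),D.max())
E
```

```text
[[226. 223. 218. 216. 215. 211. 208. 179. 102. 119. 133.  78.]
 [235. 234. 233. 232. 232. 229. 230. 206.  96. 152. 183.  80.]
 [218. 220. 224. 225. 230. 232. 235. 207. 104. 157. 182.  86.]]
-0.09158868700292656 -0.0013762709465397194
[[0.59405462 0.26751044 0.134     ]
 [0.56973206 0.21242288 0.134     ]] 66.17732271540565
tape 3.53 10
offcut 3.41 10
tapeS 5.16 12
blockS 28.42 94
offS 6.75 11
```

```bash
python3 - <<'E'
from station import r
import numpy as np
r.move_joints([-69.082,5.22,70.514,0,104.267,-3.249]);r.wait(.3)
s0=np.load("side0.npz")["frame"].astype(int);t0=np.load("top0.npz")["frame"].astype(int)
s=r.snapshot("side")["frame"].astype(int);t=r.snapshot("top")["frame"].astype(int)
print(np.abs(s-s0)[216:236,265:290].max(),np.abs(t-t0)[210:235,226:252].max(),r.sense()["clock"])
r.hand_in()
E
```

```text
3 7 46.6583
the job is handed in; nothing more can be done
```

I've handed the job in at 46.7 s on the robot clock. The bar is in the fixture, clamped and hard against the end stop.

- **Lift and place:** I gripped the bar at its middle and lifted it level out of the rest. I lowered it into the Vs with its middle at x = -50 mm, and contact came at the expected height, within 1 mm.
- **Slide to the stop:** I pushed it by its end with the fingers closed until the force rose sharply, to about 17 N with no further movement. In the last picture its free end is at x = -91.6 mm by my measurement, against -90 mm nominal. The push itself stopped about 1 mm short of my fixture estimate, so the difference is within my measuring error.
- **Clamp:** I turned the T-handle about 2.4 rad clockwise. The torque started to rise roughly 0.75 rad before the end and read 0.50 N m held still. The force across the axis reached about 11 N because the grip was about 1 mm off the axis.
- **After letting go:** the handle sprang back about 0.3 rad, measured in the top view. That leaves roughly 0.3 N m, or about 60 N, which is close to the easing the task describes. I did not measure the pad force directly after release.
- **Things that disagreed:**
  - My first two grips on the T-handle closed on its stem (15 mm wide, not 10 mm), so I raised the gripper and gripped again.
  - While the screw still turned freely, the torque read about -0.2 N m instead of near zero. I put that down to stick friction and checked the result against the turn angle, which agreed.
- **Loose items:** the tape, setting block and offcut look unchanged from the first pictures.

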